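Make up a full measuring tray and bolt it to the laser station's slide

TASK

Move the last steel block from the spare tray into the empty pocket of the tray on the laser station's slide, and put the emptied tray squarely on top of the stack of empty trays. Once the tray on the slide is full, lock it by sliding the red-knobbed bolt fully home into the tray's keeper, without touching the laser head that hangs low over it. Set things down rather than dropping them, and leave everything else where it is.

Things in the scene. Friction and masses are not known exactly. Their poses are not given: they have to be found in the camera images.
- station: Laser measuring station: black linear axis along its y, column behind. Origin on the table, straight below the bolt's knob when home; +x leads away from the robot. Its aluminium carriage plate, top 67 mm above the table, carries the bolt and a nest of low steel rails that hold tray_slide (centre x = 0, y = 145 mm, 1.5 mm play). Axis and motor at most 75 mm high, bolt guide straps 83 mm.
- bolt (a joint): Slide bolt on the carriage plate, m: 0 = fully withdrawn, 0.040 = fully home, against its stop, its nose 11 mm inside the keeper lug of tray_slide. It slides along the station's +y and stays where it is left; about 3 N of friction.
- bolt_knob (a point): Middle of the bolt's upright red knob: 14 mm diameter, 90 to 118 mm above the table (this point at 105 mm), on a 10 mm stalk. It moves with the bolt: at station x = 0, y from -40 mm (withdrawn) to 0 (home). The laser head hangs over its whole travel.
- bolt_tip (a point): Nose of the bolt's 8 mm steel rod, 62 mm ahead (station +y) of the knob, 75 mm above the table.
- laser_head: Laser head hung over the bolt: black sensor on an aluminium plate under an olive spindle; do not touch. Same origin and axes as the station. Sensor spans x -15 to 12, y -63 to 23, the plate x 12 to 21, y -68 to 28 mm; underside 218 mm above the table, so 113 mm above the knob's middle. Spindle and overhead arm (underside 345 mm) lie behind, the arm's nose reaching out to x = 7.
- tray_slide: Tray to be filled, loose in the station's nest. Blue, 43 wide (x) x 160 long (y) x 17 high; origin: centre of its underside. Pockets 35 x 35, floor 5 mm above the origin, centres at y = -58.5, -19.5, 19.5, 58.5; only the one at 19.5 is empty. Steel keeper lug (upside-down U, opening 13 wide) sticks out 14 mm at the -y end, towards the bolt.
- empty_pocket (a point): Centre of the floor of tray_slide's empty pocket, 35 x 35, 72 mm above the table; outer walls rise 12 mm above this point, dividers 9 mm.
- tray_spare: Part-filled tray on the bench, of the same make, size and axes as tray_slide, about 160 g; holds only block_last, in its pocket at y = -19.5. The outer walls, 43 mm over all, run from 2 to 17 mm above the origin; a plinth 29 x 146 x 2 under it drops into the tray below with 3 mm play, so stacked trays stand 15 mm above one another.
- tray_stack_low: Lower empty tray of the stack, standing on the bench; same make as tray_slide.
- tray_stack_top: Upper empty tray of the stack, seated on tray_stack_low, origin 15 mm above the bench; same make as tray_slide.
- block_last: Ground steel block 28 x 28 x 30 high, about 180 g; origin: centre of its underside. The one left in tray_spare.
- block_1: Ground steel block 28 x 28 x 30 high, about 180 g; origin: centre of its underside. In the pocket of tray_slide next to the bolt.
- block_2: Ground steel block 28 x 28 x 30 high, about 180 g; origin: centre of its underside. In the second pocket of tray_slide.
- block_4: Ground steel block 28 x 28 x 30 high, about 180 g; origin: centre of its underside. In the end pocket of tray_slide, away from the bolt.
- hex_screw: Bystander: hex-head screw with washer standing on its head, 23 diameter x 40 high; origin at its foot.
- caliper: Bystander: digital caliper lying flat, 225 long (y), 15 high; origin at mid-beam on the bench.
- screwdriver: Bystander: screwdriver lying along its x, 190 long.
- wrench: Bystander: open-ended wrench lying along its x, 160 long.
- power_adapter: Bystander: black mains adapter 50 x 105 x 30 high; origin under its centre.
- oil_jar: Bystander: small jar, 52 diameter x 75 high; origin under its centre.

How it is judged:
On the way, in this order (a step that is already met when the one before it is completed fails the run):
1. the tray on the slide is full, with the last block seated in its pocket (x of block_last in the frame of tray_slide between -0.006 and 0.006 m and y of block_last in the frame of tray_slide between 0.0135 and 0.0255 m and z of block_last in the frame of tray_slide between 0.002 and 0.008 m and angle between block_last's own z axis and vertical below 0.12 rad), for 0.2 s.
2. the bolt is home in the tray's keeper (value of joint bolt above 0.037 m and x of bolt_tip in the frame of tray_slide between -0.005 and 0.005 m and y of bolt_tip in the frame of tray_slide between -0.09 and -0.078 m and z of bolt_tip in the frame of tray_slide between 0.004 and 0.012 m), for 0.2 s.
At the end, for the whole second after the job is handed in: All four blocks upright in the pockets of the slide's tray (6 mm of centre), that tray in its nest (4 mm); bolt within 3 mm of home, nose in the tray's keeper; emptied tray seated level on the stack (10 mm, 4.5 degrees, either way round), stack still seated; all at rest (all of step 1 and all of step 2 and x of block_1 in the frame of tray_slide between -0.006 and 0.006 m and y of block_1 in the frame of tray_slide between -0.0645 and -0.0525 m and z of block_1 in the frame of tray_slide between 0.002 and 0.008 m and angle between each of block_1, block_2, block_4's own z axis and vertical below 0.12 rad and x of block_2 in the frame of tray_slide between -0.006 and 0.006 m and y of block_2 in the frame of tray_slide between -0.0255 and -0.0135 m and z of block_2 in the frame of tray_slide between 0.002 and 0.008 m and x of block_4 in the frame of tray_slide between -0.006 and 0.006 m and y of block_4 in the frame of tray_slide between 0.0525 and 0.0645 m and z of block_4 in the frame of tray_slide between 0.002 and 0.008 m and x of tray_slide in the frame of station between -0.004 and 0.004 m and y of tray_slide in the frame of station between 0.141 and 0.149 m and z of tray_slide in the frame of station between 0.064 and 0.07 m and angle between each of tray_slide, tray_stack_low's own z axis and vertical below 0.05 rad and horizontal distance between tray_spare and tray_stack_top below 0.01 m and angle between the y axis of tray_spare and the y axis of tray_stack_top, either way round below 0.08 rad and angle between each of tray_spare, tray_stack_top's own z axis and vertical below 0.08 rad and z of tray_spare in the frame of tray_stack_top between 0.011 and 0.019 m and horizontal distance between tray_stack_top and tray_stack_low below 0.01 m and angle between the y axis of tray_stack_top and the y axis of tray_stack_low, either way round below 0.08 rad and z of tray_stack_top in the frame of tray_stack_low between 0.011 and 0.019 m and linear speed of each of tray_spare, tray_slide, block_last below 0.02 m/s); the robot touches nothing.
It fails at once if the laser head is touched (contact force between any of the arm, the fingers, anything else and laser_head above 1 N).
It fails at once if the last block or the emptied tray is dropped from more than about 20 mm ((linear speed of block_last above 0.65 m/s and contact force between the fingers and block_last below 0.05 N) or (linear speed of tray_spare above 0.65 m/s and contact force between the fingers and tray_spare below 0.05 N)).
It fails at once if a bystander on the bench is moved by more than 25 mm (distance of any of hex_screw, caliper, screwdriver, wrench, power_adapter, oil_jar from where it was at the start of the episode above 0.025 m).
It fails at once if the stack of empties is shifted by more than 30 mm (distance of tray_stack_low from where it was at the start of the episode above 0.03 m).
It also fails if it takes over 62 s, if anything falls off the work surface, if the arm or the gripper's body presses on something with over 40 N, if the wrist force passes 120 N, or if a joint passes its speed limit or range.

ROBOT

A 6-joint arm with a two-finger parallel gripper is mounted at the origin on the work surface. World frame = base frame: x ahead of the robot, y to its left, z up, the work surface at z = 0. Lengths are in m, angles in rad, forces in N, time in s.
With the tool pointing down it reaches from about 0.325 to 0.775 m from the base axis. Payload 5.5 kg.
Tool frame: the origin (TCP) lies on the centre line of the jaws, within the pads' length; the fingertips stand arm.finger_overhang ahead of it and the grasp point (between the pads) lies 3 mm ahead of it (arm.finger_overhang is the distance from the TCP to the fingertips, in m); z points along the fingers, x is the direction in which the jaws open and shut, and the axes are right-handed (so a half turn about z gives the same grasp; the last joint's range is limited). The gripper opens to 85 mm and grips with 20 to 120 N. Pads are 22 mm wide; open, the fingers measure 114 mm over their backs; the gripper's body (76 mm by 85 mm) begins 54 mm behind the grasp point. The pads swing forward as they close: fully open they stand 13 mm farther back than shut.
Start: joints at [1.125, 0.091, 1.231, -0, 1.82, -0.057], TCP at [0.227, 0.555, 0.23] pointing down, gripper open.
Joint ranges: [-2.87, 2.87], [-0.86, 2.18], [0.17, 2.46], [-1.51, 4.65], [0.06, 2.69], [-2.65, 2.65]. Speed limits (rad/s): [2.57, 2.57, 3.01, 3.14, 3.14, 3.14].

INTERFACE

Orientations are given as a rotation vector (axis times angle).
In Python, from station import arm, imaging gives the robot as it stands. The module is installed in compiled form; this text tells all that it offers. Calls block until the motion is done:
- arm.movep(position, orientation): joint-space move of the TCP to a pose.
- arm.movel(position, frame=None, max_speed=0.15, force_limit=None): straight line of the TCP; frame=None keeps the orientation; max_speed is the mean speed in m/s. With force_limit (N) it stops when the force on the tool has changed by that much, and returns True; else False.
- arm.move_joints(angles): joint-space move.
- arm.release() and arm.close(): open the fingers fully, or close them until they stop; the grip force is fixed at half the most.
- arm.hold(seconds).
- arm.inverse_kinematics(position, orientation): joint angles nearest the present ones, or None.
- imaging.grab_frame(name): name is "scene" or "top"; returns the picture (480x640x3 uint8, blue, green, red); there is no depth.
- imaging.camera_info(name): a dict with "intrinsics" (3x3 intrinsics, pixels), "dist_coeffs" ([k1, k2, p1, p2, k3] as OpenCV has them; the pictures are not rectified), "camera_from_world" (4x4, takes a point from world to camera coordinates). Camera axes: x right, y down, z forward; pixel columns grow to the right and rows downward; lengths in m; the calibration is good to about 2 mm. A picture is of the moment at which its call begins. camera_info takes no time and is no camera call.
A pose or a line that the arm cannot do raises arm.Unreachable and nothing moves.
- arm.hand_in(): hands the job in, once; it reports no verdict.
Readings, each from a call of its own:
- arm.current_time_s(): time.
- arm.current_joints(): joint angles.
- arm.current_joint_velocities(): joint speeds.
- arm.current_effort(): joint torques, N m.
- arm.current_eef_pos(): TCP position.
- arm.current_tcp_rot(): TCP orientation.
- arm.current_contact_force(): force on the tool from outside, world axes, zero at the start.
- arm.current_wrist_torque(): the same for the moment, N m.
- arm.current_opening(): finger opening in m.
Only numpy, scipy, OpenCV 4.12 (cv2) and the standard library are available. Lean on these libraries where they do the work, as an engineer would, in place of code of your own. Each camera call takes 0.05 s, during which the arm holds its last target.

## Working session

There is one attempt and no reset: what is moved stays moved. The work goes in short steps, each a Python script; the robot and the scene stay as the last script left them, time stands still between calls to the robot, and variables do not carry over. Pictures are saved under pics/ and viewed, and the job is handed in when it is done.

```bash
mkdir -p pics
python3 - <<'E'
from station import arm, imaging
import cv2,numpy as np
for n in("scene","top"):
    cv2.imwrite(f"pics/{n}0.png",imaging.grab_frame(n)); print(n,{k:np.round(v,4).tolist() for k,v in imaging.camera_info(n).items() if not isinstance(v,str)})
print(arm.finger_overhang,arm.current_time_s(),arm.current_tcp_rot(),arm.current_eef_pos(),arm.current_opening())
E
```

```text
scene {'intrinsics': [[536.9323, 0.0, 319.7062], [0.0, 536.9323, 246.5443], [0.0, 0.0, 1.0]], 'dist_coeffs': [0.0201, 0.0, 0.0, 0.0, 0.0], 'camera_from_world': [[-0.3603, 0.9327, 0.0149, 0.1912], [0.5512, 0.2257, -0.8032, -0.1854], [-0.7526, -0.2812, -0.5955, 1.6237], [0.0, 0.0, 0.0, 1.0]]}
top {'intrinsics': [[454.9991, 0.0, 324.8645], [0.0, 454.9991, 237.3185], [0.0, 0.0, 1.0]], 'dist_coeffs': [-0.0973, 0.0, 0.0, 0.0, 0.0], 'camera_from_world': [[-0.0141, -0.9997, -0.0201, 0.021], [-0.9954, 0.0159, -0.0943, 0.4707], [0.0946, 0.0187, -0.9953, 1.3358], [0.0, 0.0, 0.0, 1.0]]}
0.022 0.1 [ 2.60795423e+00  1.74996805e+00 -2.46516659e-03] [0.22732833 0.55497197 0.22934218] 0.08535975166078587
```

View pics/scene0.png

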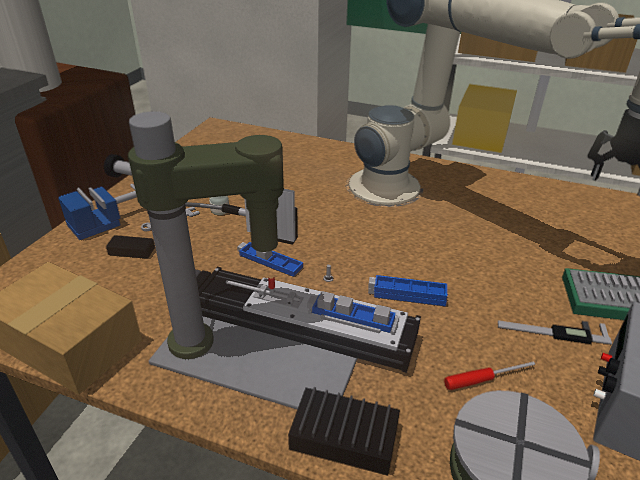

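View pics/top0.png

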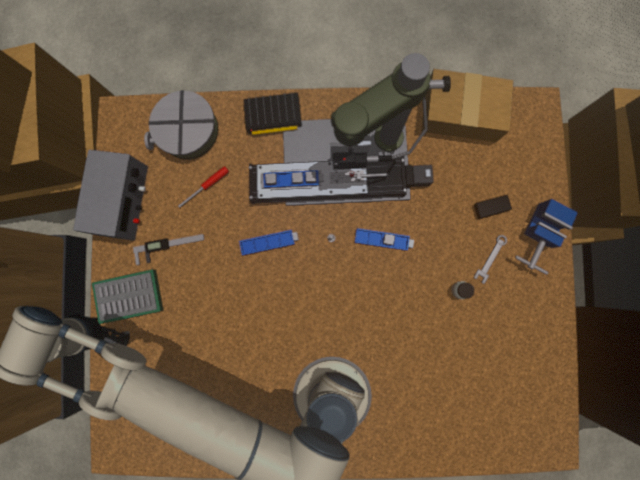

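```bash
cat > h.py <<'E'
import cv2,numpy as np
from station import arm, imaging
from scipy.spatial.transform import Rotation as R
CI={n:imaging.camera_info(n) for n in("scene","top")}
def ray(n,uv):
    c=CI[n];K=np.array(c["intrinsics"]);D=np.array(c["dist_coeffs"]);T=np.array(c["camera_from_world"])
    p=cv2.undistortPoints(np.array(uv,float).reshape(-1,1,2),K,D).reshape(-1,2)
    d=np.c_[p,np.ones(len(p))]@T[:3,:3]
    o=-T[:3,:3].T@T[:3,3]
    return o,d
def onz(n,uv,z):
    o,d=ray(n,uv); return o+d*((z-o[2])/d[:,2])[:,None]
def proj(n,P):
    c=CI[n];T=np.array(c["camera_from_world"])
    return cv2.projectPoints(np.array(P,float).reshape(-1,3),cv2.Rodrigues(T[:3,:3])[0],T[:3,3],np.array(c["intrinsics"]),np.array(c["dist_coeffs"]))[0].reshape(-1,2)
def crop(img,x0,y0,w,h,s,fn):
    cv2.imwrite(fn,cv2.resize(img[y0:y0+h,x0:x0+w],None,fx=s,fy=s,interpolation=cv2.INTER_CUBIC))
def blue(img):
    h=cv2.cvtColor(img,cv2.COLOR_BGR2HSV); return cv2.inRange(h,(105,120,40),(128,255,255))
E
python3 - <<'E'
from h import *
t=cv2.imread("pics/top0.png");s=cv2.imread("pics/scene0.png")
crop(t,230,140,220,120,3.6,"pics/t1.png"); crop(s,190,220,270,160,2.9,"pics/s1.png")
for n,i in(("top",t),("scene",s)):
    m=cv2.morphologyEx(blue(i),cv2.MORPH_CLOSE,np.ones((7,7)))
    for c in cv2.findContours(m,0,2)[0]:
        if cv2.contourArea(c)>150: print(n,cv2.contourArea(c),[np.round(v,1) for v in cv2.minAreaRect(c)],np.round(cv2.boxPoints(cv2.minAreaRect(c)),1).tolist())
E
```

```text
top 654.0 [array([266.4, 242.2]), array([13.8, 52.5]), np.float64(77.9)] [[239.3000030517578, 241.0], [290.6000061035156, 230.0], [293.5, 243.5], [242.1999969482422, 254.5]]
top 518.0 [array([381.6, 239.1]), array([52.8, 13.5]), np.float64(8.4)] [[354.5, 241.89999389648438], [356.5, 228.5], [408.70001220703125, 236.1999969482422], [406.79998779296875, 249.60000610351562]]
top 257.0 [array([545.1, 233.7]), array([35.9,  9.4]), np.float64(27.6)] [[527.0999755859375, 229.5], [531.4000244140625, 221.1999969482422], [563.2000122070312, 237.8000030517578], [558.9000244140625, 246.1999969482422]]
top 369.5 [array([561., 212.]), array([29.5, 14.3]), np.float64(26.6)] [[544.5999755859375, 211.8000030517578], [551.0, 199.0], [577.4000244140625, 212.1999969482422], [571.0, 225.0]]
top 252.0 [array([290.7, 178.7]), array([14., 54.]), np.float64(87.1)] [[263.3999938964844, 173.0], [317.29998779296875, 170.3000030517578], [318.0, 184.3000030517578], [264.1000061035156, 187.0]]
scene 784.5 [array([353. , 312.5]), array([82.2, 20.4]), np.float64(14.0)] [[310.6000061035156, 312.3999938964844], [315.6000061035156, 292.6000061035156], [395.3999938964844, 312.6000061035156], [390.3999938964844, 332.3999938964844]]
scene 1531.0 [array([410.5, 290. ]), array([73.4, 22.5]), np.float64(7.1)] [[372.70001220703125, 296.6000061035156], [375.5, 274.29998779296875], [448.29998779296875, 283.3999938964844], [445.5, 305.70001220703125]]
scene 735.0 [array([270.6, 258.3]), array([64.8, 16.7]), np.float64(21.5)] [[237.3000030517578, 254.1999969482422], [243.5, 238.6999969482422], [303.79998779296875, 262.5], [297.70001220703125, 278.0]]
scene 1917.0 [array([ 90.4, 210.9]), array([47.4, 53.5]), np.float64(72.6)] [[57.79999923706055, 196.3000030517578], [108.9000015258789, 180.3000030517578], [123.0, 225.5], [72.0, 241.5]]
```

View pics/t1.png

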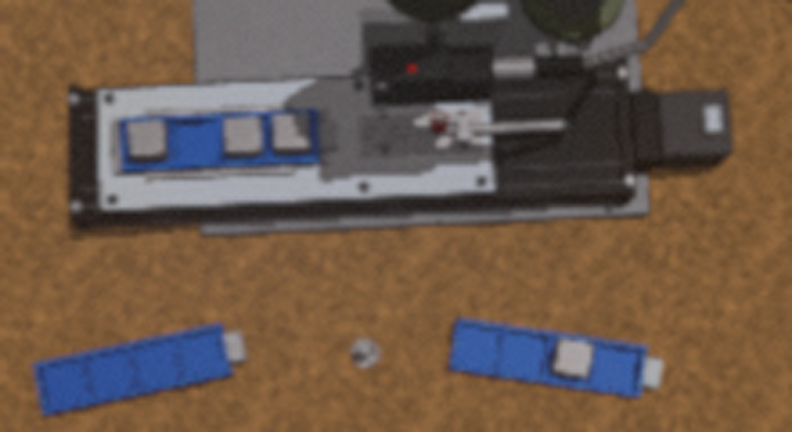

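View pics/s1.png

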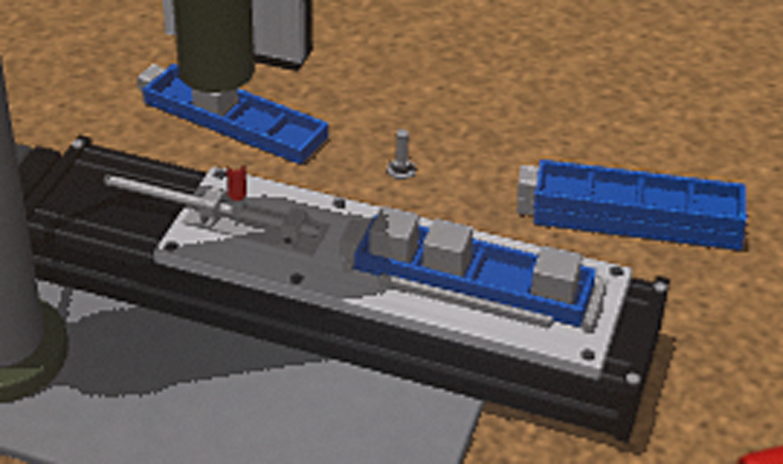

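```bash
cat > m.py <<'E'
from h import *
def trays(img,hs,fn=None,k=4):
    up=cv2.resize(img,None,fx=k,fy=k,interpolation=cv2.INTER_CUBIC)
    m=cv2.morphologyEx(blue(up),cv2.MORPH_CLOSE,np.ones((13,13)))
    out=[]
    for (name,(cx,cy),z) in hs:
        best=None
        for c in cv2.findContours(m,0,2)[0]:
            if cv2.contourArea(c)<1500: continue
            (x,y),wh,a=cv2.minAreaRect(c)
            if np.hypot(x/k-cx,y/k-cy)<18:
                best=c if best is None else np.vstack([best,c])
        if best is None: print(name,'none');continue
        P=(best.reshape(-1,2)+.5)/k-.5
        W=onz("top",P,z)
        r=cv2.minAreaRect((W[:,:2]*1000).astype(np.float32))
        b=cv2.boxPoints(r); e=[b[1]-b[0],b[2]-b[1]]; e=max(e,key=np.linalg.norm); e=e*np.sign(e[1])
        yaw=np.degrees(np.arctan2(-e[0],e[1]))
        print(name,"ctr",np.round(r[0],1),"size",np.round(sorted(r[1]),1),"yaw",round(yaw,2))
        out.append((name,r[0],yaw))
    return out
if __name__=="__main__":
    t=imaging.grab_frame("top")
    trays(t,[("stack",(266,242),.032),("spare",(382,239),.017),("slide",(291,178),.084)])
    for n in("top","scene"):
        im=imaging.grab_frame(n);hsv=cv2.cvtColor(im,cv2.COLOR_BGR2HSV)
        red=cv2.inRange(hsv,(0,120,60),(8,255,255))|cv2.inRange(hsv,(172,120,60),(180,255,255))
        for c in cv2.findContours(red,0,2)[0]:
            x,y,w,h=cv2.boundingRect(c)
            M=np.array([x+w/2-.5,y+h/2-.5])
            if w*h>3: print(n,"red",(x,y,w,h),"on z=.105",np.round(onz(n,[M],.105)[0],4))
        # gray block tops, in region
    o,_=ray("top",[[0,0]]);print("topcam",o)
    # grey block tops
    k=4;up=cv2.resize(t,None,fx=k,fy=k,interpolation=cv2.INTER_CUBIC);hsv=cv2.cvtColor(up,cv2.COLOR_BGR2HSV)
    g=cv2.inRange(hsv,(0,0,110),(180,70,255))
    for nm,(cx,cy),z in(("last",(389,239),.035),("b4",(270.5,178.5),.102),("b2",(297,177.5),.102),("b1",(311,176.5),.102)):
        mm=np.zeros_like(g);mm[(cy*k-36):(cy*k+36) if 0 else int(cy*k+36),int(cx*k-36):int(cx*k+36)]=255 if 0 else 0
        mm[int(cy*k-34):int(cy*k+34),int(cx*k-34):int(cx*k+34)]=255
        c=max(cv2.findContours(g&mm,0,2)[0],key=cv2.contourArea)
        P=(c.reshape(-1,2)+.5)/k-.5;W=onz("top",P,z);r=cv2.minAreaRect((W[:,:2]*1000).astype(np.float32))
        print(nm,np.round(r[0],1),np.round(r[1],1),round(r[2],1))
E
python3 m.py
```

```text
stack ctr [458.1 188.2] size [ 41.8 157.3] yaw 11.23
spare ctr [ 463.6 -156. ] size [ 41.2 157.8] yaw -9.3
slide ctr [637.2 109.6] size [ 42.4 158. ] yaw 1.69
top red (132, 218, 8, 6) on z=.105 [0.5207 0.5587 0.105 ]
top red (351, 175, 2, 2) on z=.105 [ 0.6384 -0.0658  0.105 ]
top red (201, 166, 28, 24) on z=.105 [0.6409 0.3272 0.105 ]
top red (343, 157, 3, 4) on z=.105 [ 0.6884 -0.0454  0.105 ]
top red (250, 129, 2, 2) on z=.105 [0.7808 0.2238 0.105 ]
scene red (444, 368, 51, 22) on z=.105 [0.7467 0.3496 0.105 ]
scene red (601, 353, 11, 9) on z=.105 [0.6082 0.5648 0.105 ]
scene red (268, 277, 7, 12) on z=.105 [ 0.6475 -0.0627  0.105 ]
topcam [ 0.3424391  -0.01142296  1.37437536]
last [ 462.3 -175.3] [31.  29.7] 77.7Traceback (most recent call last):
  File "m.py", line 38, in <module>
    mm=np.zeros_like(g);mm[(cy*k-36):(cy*k+36) if 0 else int(cy*k+36),int(cx*k-36):int(cx*k+36)]=255 if 0 else 0
                        ~~^^^^^^^^^^^^^^^^^^^^^^^^^^^^^^^^^^^^^^^^^^^^^^^^^^^^^^^^^^^^^^^^^^^^^^
TypeError: slice indices must be integers or None or have an __index__ method
```

Run:
```python
from h import *
t=cv2.imread("pics/top0.png");s=cv2.imread("pics/scene0.png")
crop(s,300,280,110,65,7.2,"pics/s2.png"); crop(t,255,160,75,35,10,"pics/t2.png")
print(proj("scene",[[.637,.1096,.102]]),proj("top",[[.637,.1096,.102]]))
```

```text
[[353.11325161 301.94126544]] [[290.01282124 177.36055319]]
```

View pics/s2.png

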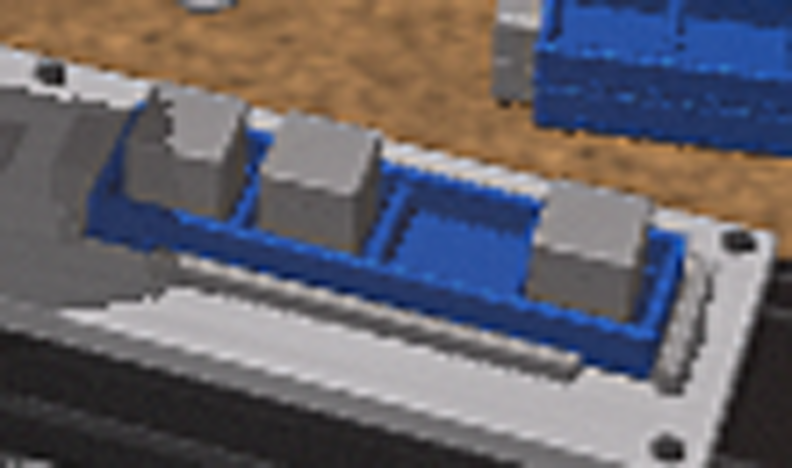

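View pics/t2.png

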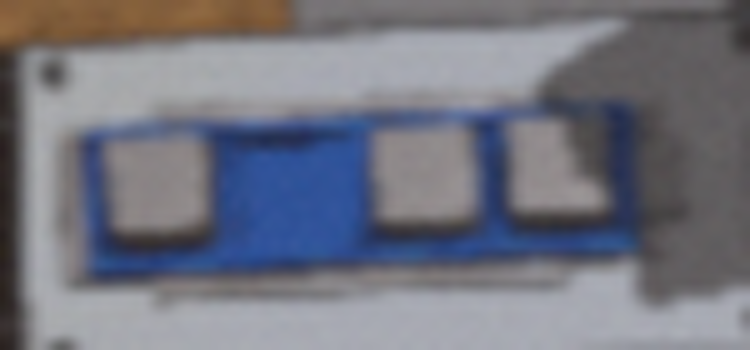

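Run:
```python
from h import *
S=lambda p:np.array([300,280])+(np.array(p,float)+.5)/7.2-.5
T=lambda p:np.array([255,160])+(np.array(p,float)+.5)/10-.5
for nm,sp,tp,z in [("b4",(596,220.5),(159,185),.102),("b2",(323,152),(423,174),.102),
 ("+y-x",(688,235),(90,272),.084),("+y+x",(648,332),(82,130),.084),("-y-x",(140,100),(636,245),.084),("-y+x",(92,205),(630,103),.084)]:
    a=onz("scene",[S(sp)],z)[0];b=onz("top",[T(tp)],z)[0]
    o1,d1=ray("scene",[S(sp)]);o2,d2=ray("top",[T(tp)]);d1=d1[0];d2=d2[0]
    A=np.c_[d1,-d2];k=np.linalg.lstsq(A,o2-o1,rcond=None)[0]
    p=(o1+k[0]*d1+o2+k[1]*d2)/2
    print(nm,np.round(a[:2]*1e3,1),np.round(b[:2]*1e3,1),"tri",np.round(p*1e3,1),"gap",round(np.linalg.norm(o1+k[0]*d1-o2-k[1]*d2)*1e3,1))
```

```text
b4 [638.1 169.2] [636.2 165.7] tri [636.3 167.4  99.9] gap 2.8
b2 [639.9  92.6] [637.8  90. ] tri [638.   91.1  99.9] gap 1.8
+y-x [615.1 190.3] [615.1 188.3] tri [614.9 189.3  83.5] gap 1.9
+y+x [655.3 189.9] [657.2 190.8] tri [656.8 190.4  85.6] gap 0.3
-y-x [619.8  31.5] [619.8  30. ] tri [619.7  30.7  83.7] gap 1.4
-y+x [665.2  35. ] [661.8  31.2] tri [662.2  32.5  80.7] gap 2.4
```

```bash
cat >> h.py <<'E'
def down(yawdeg,flip=False):
    a=np.radians(yawdeg)+(np.pi if flip else 0);c,s=np.cos(a),np.sin(a)
    return R.from_matrix(np.array([[c,s,0],[s,-c,0],[0,0,-1.]])).as_rotvec()
def st(msg=""):
    print(msg,"t=%.2f"%arm.current_time_s(),"p",np.round(arm.current_eef_pos(),4),"F",np.round(arm.current_contact_force(),2),"open %.4f"%arm.current_opening())
SP=np.array([.464,-.1565]);SPY=-9.3
ST=np.array([.4588,.1888]);STY=11.2
SL=np.array([.6385,.1107]);SLY=1.75
def yd(d): a=np.radians(d);return np.array([-np.sin(a),np.cos(a)])
def xd(d): a=np.radians(d);return np.array([np.cos(a),np.sin(a)])
E
python3 - <<'E'
from h import *
for nm,p,y,z in(("spare",SP,SPY,.04),("slide",SL,SLY,.11),("stack",ST,STY,.05)):
    for f in(0,1): 
        q=arm.inverse_kinematics([*p,z],down(y,f));print(nm,f,None if q is None else np.round(q,2))
print(R.from_rotvec(arm.current_tcp_rot()).as_matrix().round(2))
# bolt pose candidates
yaw=np.radians(SLY);ex=np.array([*xd(SLY),0]);ey=np.array([*yd(SLY),0]);ez=np.array([0,0,1.])
K=np.array([*(SL-.145*yd(SLY)),0])
for al in(45,55,65):
  a=np.radians(al);d=np.sin(a)*ex-np.cos(a)*ez
  for nm,x in(("jawY+",ey),("jawY-",-ey),("jawP+",np.cross(ey,d)),("jawP-",-np.cross(ey,d))):
    M=np.c_[x,np.cross(d,x),d]
    for ys in(-.08,-.015):
      tip=K+.008*ex+ys*ey+.106*ez
      q=arm.inverse_kinematics(tip-.022*d,R.from_matrix(M).as_rotvec());print(al,nm,ys,None if q is None else np.round(q,2))
E
```

```text
spare 0 [-0.39 -0.16  1.82 -0.    1.49 -0.23]
spare 1 None
slide 0 [0.12 0.23 1.29 0.   1.62 0.09]
slide 1 None
stack 0 [ 0.32 -0.15  1.79 -0.    1.5   0.13]
stack 1 None
[[ 0.38  0.93 -0.  ]
 [ 0.93 -0.38 -0.  ]
 [-0.   -0.   -1.  ]]
45 jawY+ -0.08 [-0.38 -0.37  2.02  0.41  0.79 -2.16]
45 jawY+ -0.015 [-0.23 -0.43  2.06  0.27  0.75 -1.95]
45 jawY- -0.08 [-0.38 -0.37  2.02  0.41  0.79  0.98]
45 jawY- -0.015 [-0.23 -0.43  2.06  0.27  0.75  1.19]
45 jawP+ -0.08 [-0.38 -0.37  2.02  0.41  0.79  2.55]
45 jawP+ -0.015 None
45 jawP- -0.08 [-0.38 -0.37  2.02  0.41  0.79 -0.59]
45 jawP- -0.015 [-0.23 -0.43  2.06  0.27  0.75 -0.38]
55 jawY+ -0.08 [-0.42 -0.45  2.17  0.66  0.62 -2.41]
55 jawY+ -0.015 [-0.26 -0.52  2.22  0.46  0.55 -2.14]
55 jawY- -0.08 [-0.42 -0.45  2.17  0.66  0.62  0.73]
55 jawY- -0.015 [-0.26 -0.52  2.22  0.46  0.55  1.  ]
55 jawP+ -0.08 [-0.42 -0.45  2.17  0.66  0.62  2.3 ]
55 jawP+ -0.015 [-0.26 -0.52  2.22  0.46  0.55  2.57]
55 jawP- -0.08 [-0.42 -0.45  2.17  0.66  0.62 -0.84]
55 jawP- -0.015 [-0.26 -0.52  2.22  0.46  0.55 -0.57]
65 jawY+ -0.08 None
65 jawY+ -0.015 [-0.29 -0.57  2.35  0.88  0.37 -2.55]
65 jawY- -0.08 [-0.46 -0.49  2.3   1.1   0.5   0.31]
65 jawY- -0.015 [-0.29 -0.57  2.35  0.88  0.37  0.59]
65 jawP+ -0.08 [-0.46 -0.49  2.3   1.1   0.5   1.88]
65 jawP+ -0.015 [-0.29 -0.57  2.35  0.88  0.37  2.16]
65 jawP- -0.08 [-0.46 -0.49  2.3   1.1   0.5  -1.26]
65 jawP- -0.015 [-0.29 -0.57  2.35  0.88  0.37 -0.98]
```

Run:
```python
from h import *
arm.close(); st("closed")
o=down(SPY)
arm.movep([.40,-.11,.07],o); st("above")
r=arm.movel([.40,-.11,.012],max_speed=.04,force_limit=4); st(f"touch {r}")
arm.movel([.40,-.11,.06],max_speed=.15)
arm.release()
B=np.array([.4615,-.1755])
arm.movep([*B,.11],o); st("over block")
cv2.imwrite("pics/s3.png",imaging.grab_frame("scene"));cv2.imwrite("pics/t3.png",imaging.grab_frame("top"))
crop(cv2.imread("pics/s3.png"),200,180,200,150,4,"pics/s3c.png")
```

```text
closed t=1.02 p [0.2275 0.5552 0.2304] F [ 0.49  0.5  -0.13] open -0.0002
above t=3.52 p [ 0.4004 -0.1096  0.0703] F [ 0.1  -0.34  0.33] open -0.0002
touch False t=5.12 p [ 0.4002 -0.1101  0.0123] F [ 0.43 -0.4  -0.45] open -0.0001
over block t=6.86 p [ 0.4616 -0.1758  0.1099] F [ 0.35  0.46 -0.65] open 0.0856
```

View pics/s3c.png

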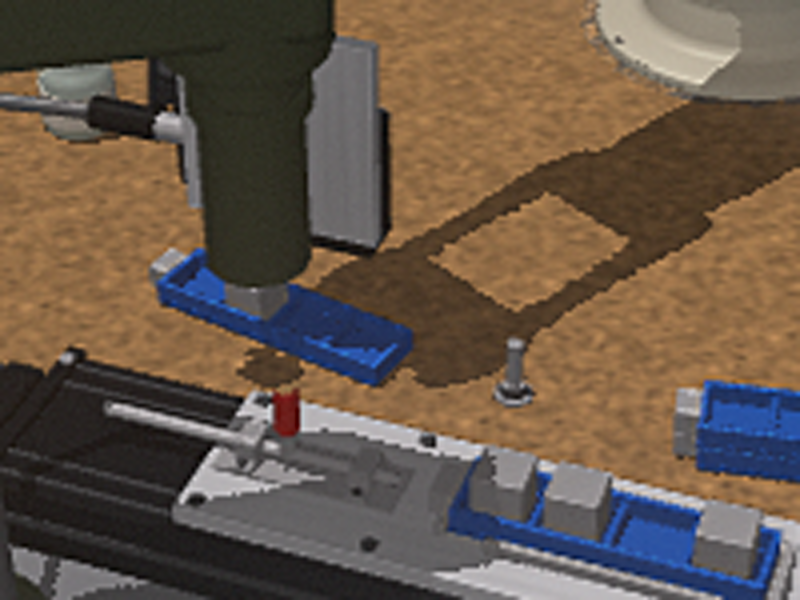

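Run:
```python
from h import *
t=cv2.imread("pics/t3.png"); crop(t,300,150,200,150,4,"pics/t3c.png")
print(proj("scene",[[.4615,-.1755,.11],[.4615,-.1755,.088]]),proj("top",[[.4615,-.1755,.11],[.40,-.11,0]]))
```

```text
[[261.28050362 221.42468194]
 [261.74511054 229.13720274]] [[392.17281631 236.6581462 ]
 [366.41286751 260.77860459]]
```

View pics/s3.png

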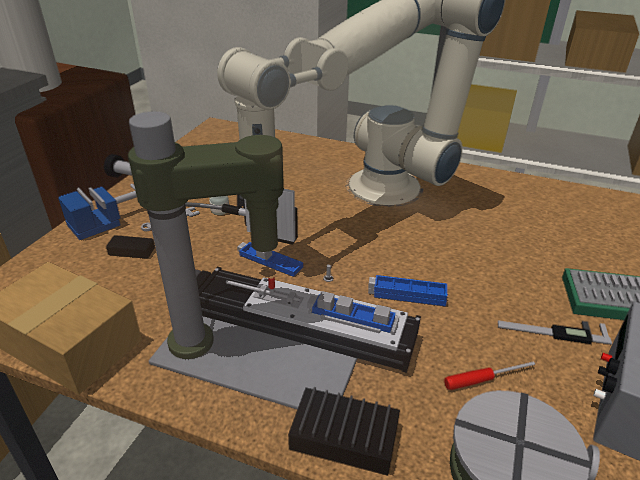

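View pics/t3c.png

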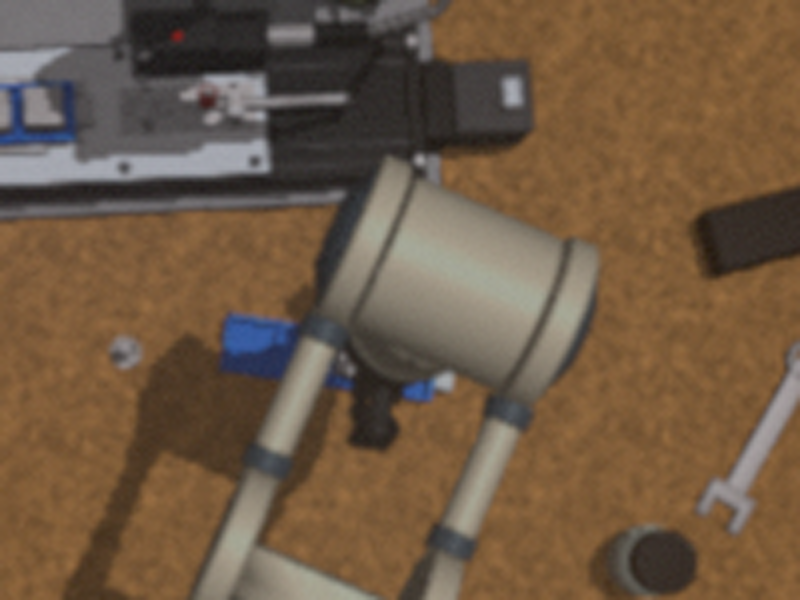

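Run:
```python
from h import *
o=down(SPY)
arm.close()
arm.movep([.38,-.09,.03],o); st("above")
r=arm.movel([.38,-.09,-.004],max_speed=.03,force_limit=4); st(f"touch {r}")
cv2.imwrite("pics/s4.png",imaging.grab_frame("scene"))
crop(cv2.imread("pics/s4.png"),230,120,160,120,5,"pics/s4c.png")
print(proj("scene",[[.38,-.09,.0]]))
arm.hold(.05);st()
```

```text
above t=8.35 p [ 0.381  -0.0905  0.0312] F [-0.15 -0.72 -0.62] open -0.0003
touch True t=9.29 p [ 0.3797 -0.0899 -0.0009] F [0.   0.24 4.47] open -0.0001
[[308.03917454 248.03686912]]
 t=9.39 p [ 0.3797 -0.0899 -0.0009] F [-1.41 -0.14  5.04] open -0.0002
```

View pics/s4c.png

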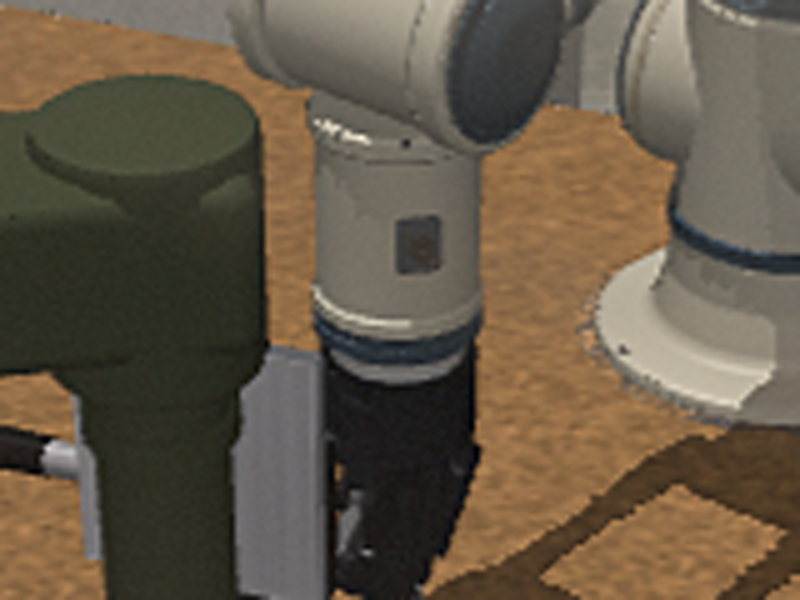

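Run:
```python
from h import *
o=down(SPY)
B=np.array([.4615,-.1755])
arm.movel([.38,-.09,.04],max_speed=.15)
arm.release()
arm.movep([*B,.09],o); st("over block")
r=arm.movel([*B,.022],max_speed=.08,force_limit=8); st(f"down {r}")
arm.close(); st("closed")
if .02<arm.current_opening()<.034:
    arm.movel([*B,.14],max_speed=.12); st("lift")
    print(arm.current_opening())
    arm.movep([.50,.13,.16],down(SLY)); st("visible")
    for n in("scene","top"): cv2.imwrite(f"pics/{n}5.png",imaging.grab_frame(n))
    crop(cv2.imread("pics/scene5.png"),310,120,160,120,5,"pics/s5c.png")
    crop(cv2.imread("pics/top5.png"),220,140,200,130,4,"pics/t5c.png")
    print(proj("scene",[[.5,.13,.16]]),proj("top",[[.5,.13,.16]]))
```

```text
over block t=11.18 p [ 0.4614 -0.1757  0.0896] F [ 0.29  0.26 -0.13] open 0.0854
down False t=12.18 p [ 0.4619 -0.1757  0.0226] F [0.88 0.98 1.21] open 0.0853
closed t=12.74 p [ 0.4619 -0.1757  0.0226] F [0.55 0.68 3.42] open 0.0264
lift t=13.88 p [ 0.461  -0.1753  0.1388] F [-1.25  0.14 -1.26] open 0.0265
0.026478233313997037
visible t=15.05 p [0.5001 0.129  0.1597] F [-0.06 -0.77 -1.69] open 0.0262
[[384.57155944 242.25056679]] [[280.69124108 222.48354895]]
```

View pics/s5c.png

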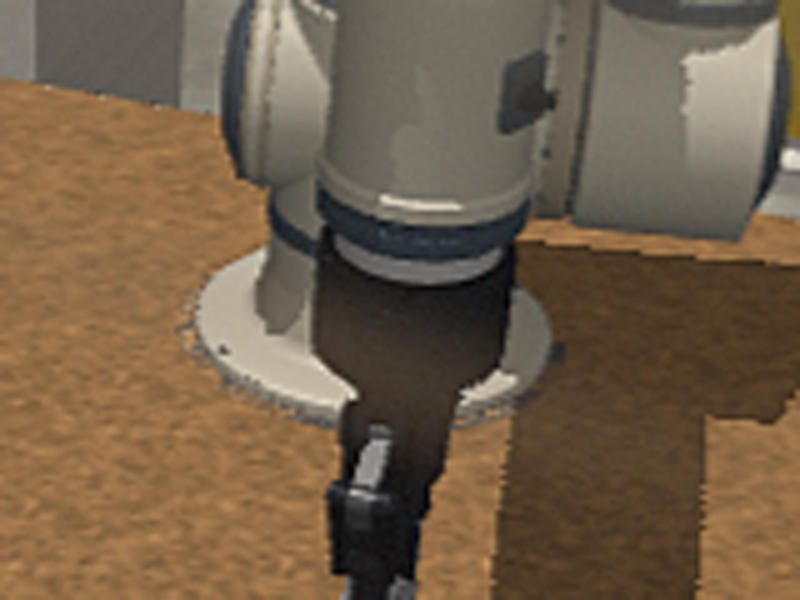

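View pics/t5c.png

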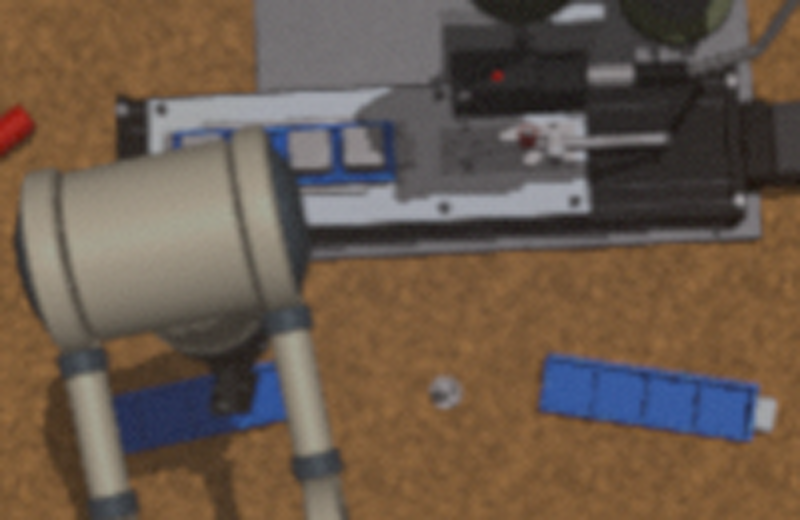

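Run:
```python
from h import *
crop(cv2.imread("pics/scene5.png"),340,190,100,75,8,"pics/s5d.png")
```

```text
(no output)
```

View pics/s5d.png

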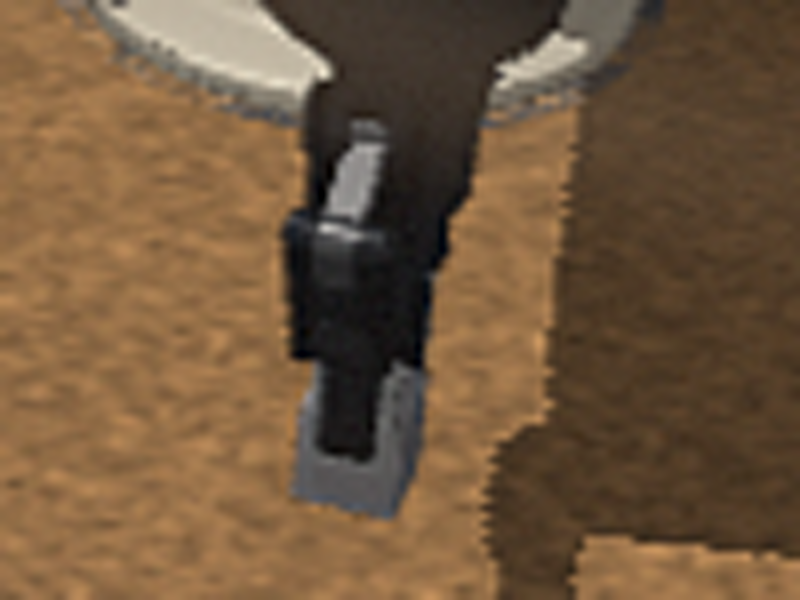

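Run:
```python
from h import *
c=np.array([.5,.129]);
for z in(.143,.121): print(z,proj("scene",[[*(c+.014*xd(SLY)),z],[*(c+.014*xd(SLY)-.014*yd(SLY)),z],[*(c+.014*xd(SLY)+.014*yd(SLY)),z],[*(c-.014*xd(SLY)+.014*yd(SLY)),z]]).round(1).tolist())
f=lambda p:np.array([340,190])+(np.array(p)+.5)/8-.5
print([f(p).round(1).tolist() for p in((345,507),(293,497),(395,517),(415,462))])
print([onz("scene",[f(p)],.143).round(4).tolist() for p in((345,507),(293,497),(395,517))])
```

```text
0.143 [[381.8, 252.5], [375.2, 251.1], [388.4, 253.9], [391.5, 246.4]]
0.121 [[380.9, 260.8], [374.4, 259.4], [387.4, 262.3], [390.5, 254.6]]
[[382.7, 252.9], [376.2, 251.7], [388.9, 254.2], [391.4, 247.3]]
[[[0.5148, 0.1316, 0.143]], [[0.5158, 0.1179, 0.143]], [[0.514, 0.1448, 0.143]]]
```

Run:
```python
from h import *
o=down(SLY);P=[.6375,.1293]
arm.movep([*P,.15],o); st("above")
arm.movel([*P,.108],max_speed=.1); st("near")
cv2.imwrite("pics/s6.png",imaging.grab_frame("scene"))
crop(cv2.imread("pics/s6.png"),300,250,110,82,7.2,"pics/s6c.png")
```

```text
above t=15.76 p [0.6376 0.1282 0.149 ] F [-1.14 -0.25 -1.2 ] open 0.0263
near t=16.32 p [0.6372 0.1294 0.1082] F [ 0.39 -0.35 -1.79] open 0.0266
```

View pics/s6c.png

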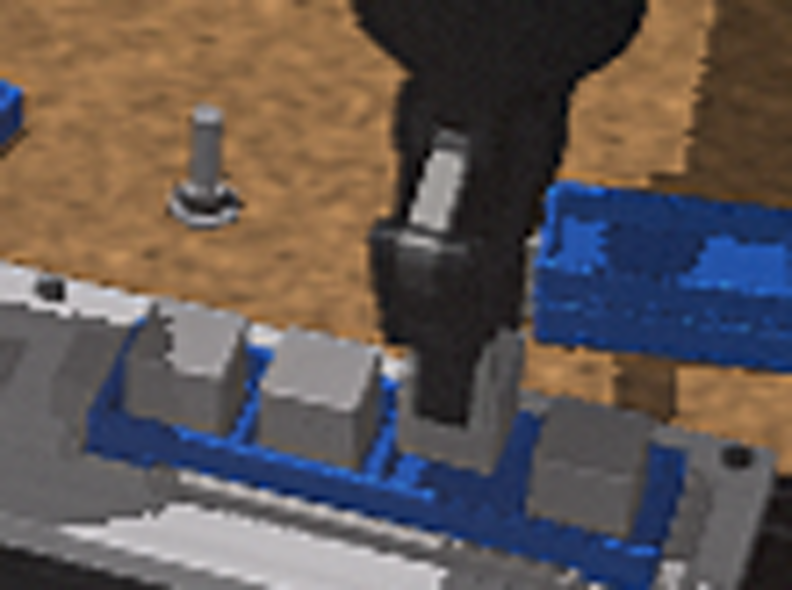

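Run:
```python
from h import *
P=[.6375,.1293]
r=arm.movel([*P,.0888],max_speed=.04,force_limit=5); st(f"down {r}")
cv2.imwrite("pics/s7.png",imaging.grab_frame("scene"))
if arm.current_eef_pos()[2]<.093:
    arm.release(); st("rel"); 
    arm.movel([*P,.16],max_speed=.15); st("up")
    arm.movep([.5,.10,.18],down(0)); st("away")
    for n in("scene","top"): cv2.imwrite(f"pics/{n}8.png",imaging.grab_frame(n))
    crop(cv2.imread("pics/scene8.png"),300,250,110,82,7.2,"pics/s8c.png")
else: crop(cv2.imread("pics/s7.png"),300,250,110,82,7.2,"pics/s8c.png")
```

```text
down True t=16.85 p [0.6374 0.1293 0.0896] F [-1.7   0.7   4.62] open 0.0264
rel t=17.51 p [0.6369 0.1292 0.0884] F [-0.82  0.09  0.56] open 0.0852
up t=18.13 p [0.6373 0.1293 0.1593] F [-0.4   0.15 -0.38] open 0.0858
away t=18.76 p [0.4996 0.0999 0.179 ] F [ 0.6  -0.06 -0.42] open 0.0855
```

View pics/s8c.png

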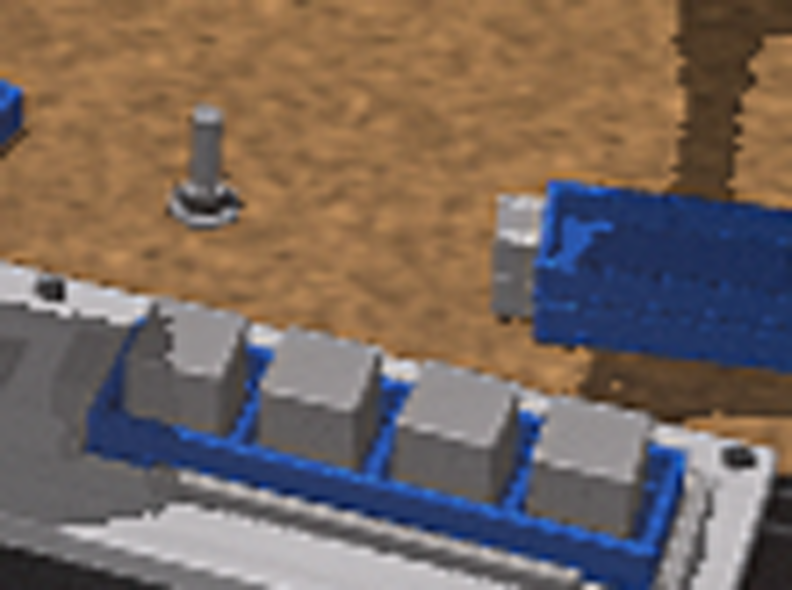

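Run:
```python
from m import *
t=cv2.imread("pics/top8.png");trays(t,[("spare",(382,239),.017)])
t=cv2.imread("pics/top0.png");trays(t,[("stack",(266,242),.032)])
s=cv2.imread("pics/scene0.png");s8=cv2.imread("pics/scene8.png")
crop(s,362,265,95,50,8.4,"pics/a.png");crop(s8,230,235,80,50,8.4,"pics/b.png")
t8=cv2.imread("pics/top8.png");t0=cv2.imread("pics/top0.png")
a=t0[222:262,230:305];b=t8[222:262,345:420]
cv2.imwrite("pics/c.png",np.vstack([cv2.resize(x,None,fx=7,fy=7,interpolation=cv2.INTER_CUBIC) for x in(a,b)]))
A=cv2.imread("pics/a.png");B=cv2.imread("pics/b.png");W=800
pad=lambda i:cv2.copyMakeBorder(i[:, :W],0,0,0,W-min(W,i.shape[1]),0)
# stack sized within 800x600
A=cv2.resize(s[262:312,362:457],None,fx=8,fy=8,interpolation=cv2.INTER_CUBIC)[:300];B=cv2.resize(s8[237:284,230:325],None,fx=8,fy=8,interpolation=cv2.INTER_CUBIC)[:300]
B=cv2.resize(s8[237:274,230:325],None,fx=8,fy=8,interpolation=cv2.INTER_CUBIC)
A=cv2.resize(s[272:309,362:457],None,fx=8,fy=8,interpolation=cv2.INTER_CUBIC)
cv2.imwrite("pics/ab.png",np.vstack([A,B]));print(A.shape)
```

```text
spare ctr [ 463.7 -155.9] size [ 41.2 158. ] yaw -9.22
stack ctr [458.1 188.2] size [ 41.8 157.3] yaw 11.25
(296, 760, 3)
```

View pics/ab.png

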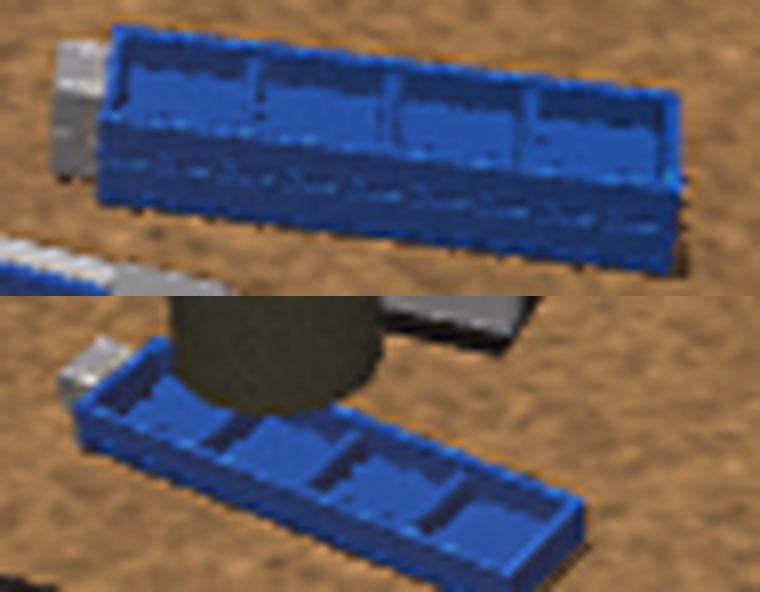

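View pics/c.png

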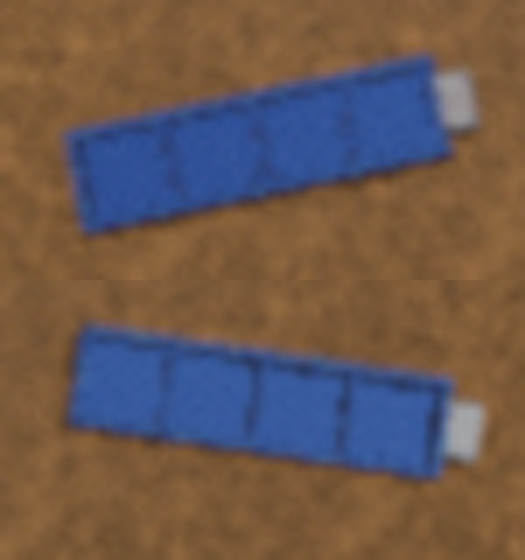

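Run:
```python
from h import *
for nm,off,pts,z in(("stack",(362,272),[(115,28),(680,95),(675,187),(100,115)],.032),("spare",(230,237),[(162,44),(583,209),(515,287),(80,112)],.017)):
    P=np.array(off)+(np.array(pts)+.5)/8-.5
    W=onz("scene",P,z)[:,:2]*1000
    e=(W[1]+W[2]-W[0]-W[3])/2
    print(nm,W.round(1).tolist(),"c",W.mean(0).round(1),"yaw",np.degrees(np.arctan2(-e[0],e[1])).round(2),"L",np.linalg.norm(e).round(1),"W",np.linalg.norm((W[3]+W[2]-W[0]-W[1])/2).round(1))
for p,y,z,nm in((SP,SPY,.017,"sp"),(ST,STY,.032,"st")):
    c=[[*(p+a*xd(y)+b*yd(y)),z] for a,b in((-.0215,-.08),(-.0215,.08),(.0215,.08),(.0215,-.08))]
    print(nm,proj("top",c).round(1).tolist())
```

```text
stack [[456.8, 109.0], [425.1, 264.9], [464.6, 270.7], [495.1, 115.8]] c [460.4 190.1] yaw 11.31 L 158.4 W 39.4
spare [[433.3, -226.4], [460.6, -71.8], [502.1, -76.0], [474.6, -233.5]] c [ 467.7 -151.9] yaw -9.97 L 158.4 W 41.8
sp [[407.4, 249.9], [354.4, 242.1], [356.4, 228.0], [409.2, 235.7]]
st [[293.8, 243.5], [241.3, 254.7], [238.6, 240.6], [290.9, 229.4]]
```

Run:
```python
from h import *
o=down(-9.4);P=[.4648,-.1555]
arm.movep([*P,.09],o); st("above")
r=arm.movel([*P,.003],max_speed=.1,force_limit=8); st(f"down {r}")
arm.close(); st("closed")
if .036<arm.current_opening()<.048 and not r:
    z0=arm.current_eef_pos()[2]
    arm.movel([*P,.12],max_speed=.12); st("lift")
    arm.movep([.4594,.1894,.12],down(11.25)); st("over")
    arm.movel([.4594,.1894,.003+.030+.012],max_speed=.1); st("near")
    for n in("scene","top"): cv2.imwrite(f"pics/{n}9.png",imaging.grab_frame(n))
    crop(cv2.imread("pics/scene9.png"),355,240,110,75,7.2,"pics/s9c.png")
    crop(cv2.imread("pics/top9.png"),220,200,110,75,7.2,"pics/t9c.png")
```

```text
above t=19.92 p [ 0.4655 -0.1549  0.0904] F [0.86 0.21 0.75] open 0.0853
down False t=20.93 p [ 0.4654 -0.1557  0.0038] F [ 0.39 -0.3   0.39] open 0.0856
closed t=21.41 p [ 0.4653 -0.1558  0.0039] F [-0.46  0.04  5.36] open 0.0412
lift t=22.53 p [ 0.4643 -0.1553  0.1188] F [ 0.21 -0.12 -2.77] open 0.0410
over t=23.83 p [0.4597 0.1885 0.1198] F [ 0.11  0.46 -0.62] open 0.0411
near t=24.73 p [0.4599 0.1895 0.0458] F [ 0.76  1.5  -2.28] open 0.0413
```

View pics/s9c.png

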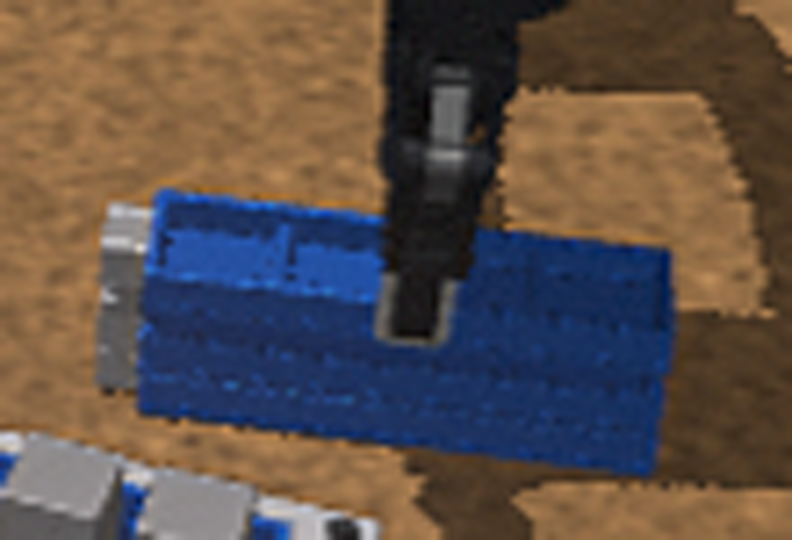

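View pics/t9c.png

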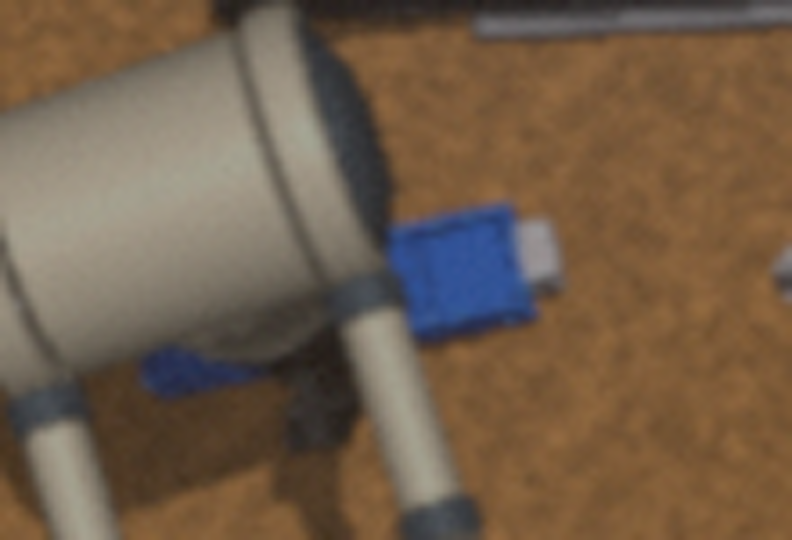

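```bash
python3 - <<'E'
from h import *
P=np.array([355,240])+(np.array([(165,192),(668,250),(147,281)])+.5)/7.2-.5
W=onz("scene",P,.0589)[:,:2]*1000
print(W.round(1), (W-np.array([[456.8,109.0],[425.1,264.9],[495.1,115.8]])).round(1))
# lug end corners from top view
Q=np.array([220,200])+(np.array([(512,205),(537,318)])+.5)/7.2-.5
print("top now",onz("top",Q,.0589)[:,:2].round(4)*1000)
Q=np.array([230,222])+(np.array([(432,58),(453,155)])+.5)/7-.5
print("top stack",onz("top",Q,.032)[:,:2].round(4)*1000)
E
python3 - <<'E'
from h import *
crop(cv2.imread("pics/scene9.png"),362,258,85,56,9,"pics/s9d.png")
E
```

```text
[[457.5 110.7]
 [426.3 262.6]
 [501.4 117.7]] [[ 0.7  1.7]
 [ 1.2 -2.3]
 [ 6.3  1.9]]
top now [[496.3 112.6]
 [450.2 102.8]]
top stack [[494.  113.4]
 [452.5 104.7]]
```

View pics/s9d.png

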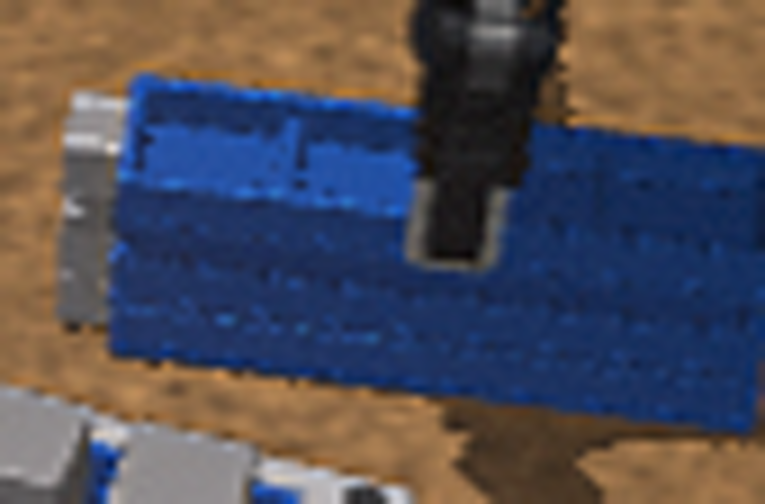

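Run:
```python
from h import *
r=arm.movel([.4594,.1897,.0315],max_speed=.03,force_limit=5); st(f"down {r}")
```

```text
down True t=25.24 p [0.4595 0.1897 0.0338] F [0.3  0.16 3.66] open 0.0414
```

Run:
```python
from h import *
arm.release(); st("rel")
arm.movel([.4594,.1897,.12],max_speed=.12)
arm.movep([.45,-.05,.20],down(0)); st("away")
for n in("scene","top"): cv2.imwrite(f"pics/{n}10.png",imaging.grab_frame(n))
crop(cv2.imread("pics/scene10.png"),190,220,270,160,2.9,"pics/s10c.png")
crop(cv2.imread("pics/top10.png"),220,140,220,130,3.6,"pics/t10c.png")
from m import trays
trays(cv2.imread("pics/top10.png"),[("stack",(266,242),.047),("slide",(291,178),.084)])
```

```text
rel t=25.75 p [0.4588 0.1895 0.0328] F [ 0.24 -0.52  0.26] open 0.0853
away t=27.62 p [ 0.4499 -0.0493  0.1991] F [-0.42  0.92  0.04] open 0.0856
stack ctr [458.4 187.6] size [ 43.8 158.8] yaw 11.27
slide ctr [637.2 109.9] size [ 42.4 157.4] yaw 1.78
```

View pics/s10c.png

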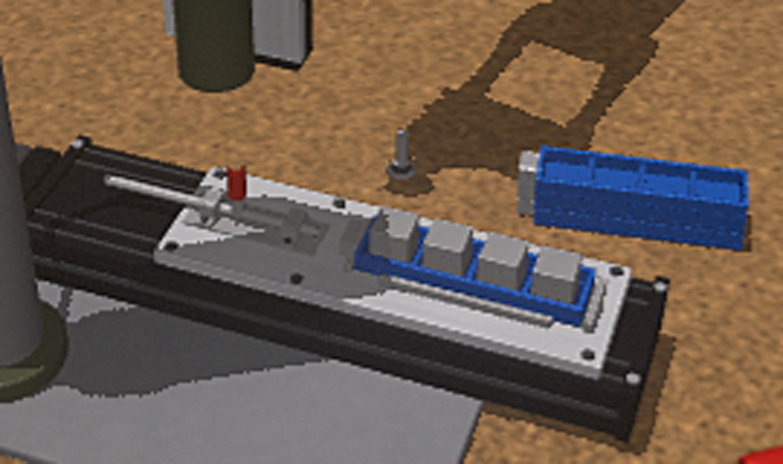

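View pics/t10c.png

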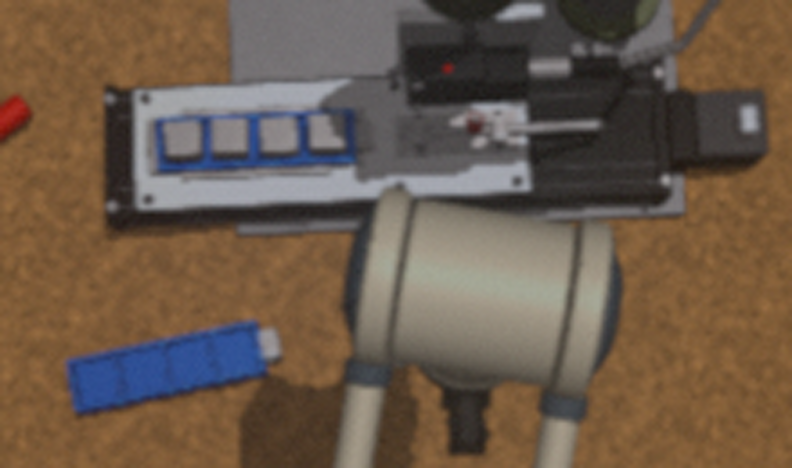

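```bash
cat >> h.py <<'E'
EX=np.array([*xd(SLY),0]);EY=np.array([*yd(SLY),0]);EZ=np.array([0,0,1.])
KO=np.array([*(SL-.145*yd(SLY)),0])
_a=np.radians(55);DD=np.sin(_a)*EX-np.cos(_a)*EZ
_x=-np.cross(EY,DD);BO=R.from_matrix(np.c_[_x,np.cross(DD,_x),DD]).as_rotvec()
def bp(y,x=.008,z=.106,back=0.): return KO+x*EX+y*EY+z*EZ-back*DD
E
python3 - <<'E'
from h import *
print(KO,bp(-.068,back=.12))
for y,b in((-.068,.12),(-.068,0),(-.01,0),(-.03,.12)):
    q=arm.inverse_kinematics(bp(y,back=b),BO);print(y,b,None if q is None else np.round(q,2))
arm.close()
arm.movep(bp(-.068,back=.12),BO); st("pre")
for n in("scene","top"): cv2.imwrite(f"pics/{n}11.png",imaging.grab_frame(n))
crop(cv2.imread("pics/scene11.png"),190,180,200,150,4,"pics/s11c.png")
crop(cv2.imread("pics/top11.png"),300,130,150,112,5,"pics/t11c.png")
E
```

```text
[ 0.64292808 -0.03423237  0.        ] [ 0.55474857 -0.10495823  0.17482917]
-0.068 0.12 [-0.51 -0.81  2.28  0.58  0.87 -0.73]
-0.068 0 [-0.38 -0.39  2.15  0.65  0.56 -0.82]
-0.01 0 [-0.23 -0.44  2.19  0.46  0.5  -0.56]
-0.03 0.12 None
pre t=29.38 p [ 0.5548 -0.1048  0.1757] F [0.15 0.14 0.  ] open 0.0001
```

View pics/s11c.png

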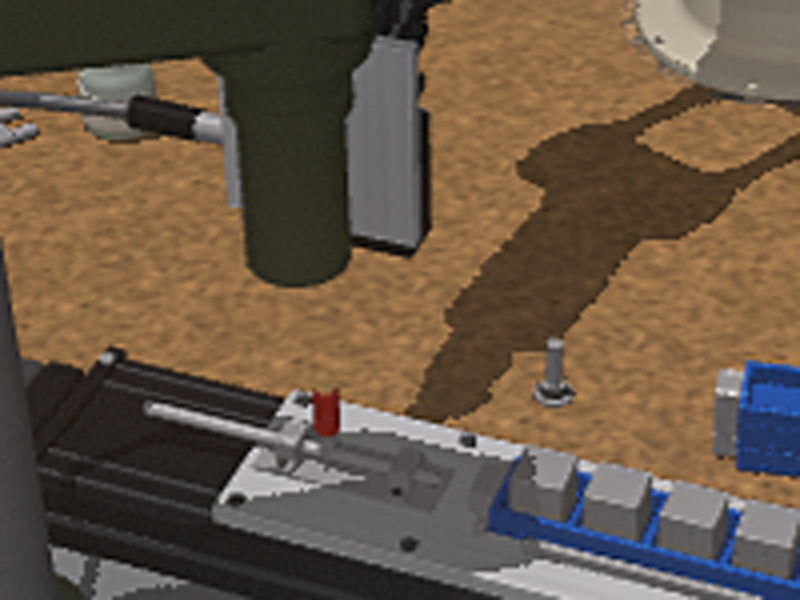

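View pics/t11c.png

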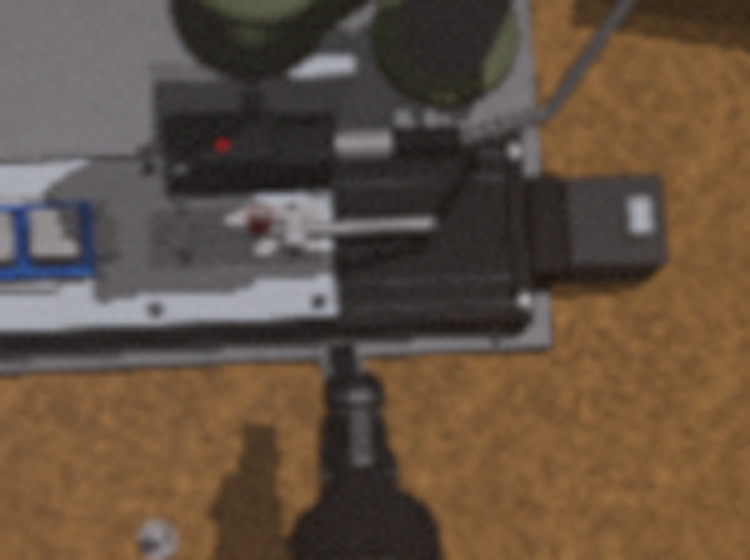

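Run:
```python
from h import *
p=arm.current_eef_pos()
print(proj("top",[p,np.array(p)+.022*DD]))
r=arm.movel(bp(-.068),max_speed=.08,force_limit=6); st(f"in {r}"); print(bp(-.068))
for n in("scene","top"): cv2.imwrite(f"pics/{n}12.png",imaging.grab_frame(n))
crop(cv2.imread("pics/scene12.png"),190,180,200,150,4,"pics/s12c.png")
crop(cv2.imread("pics/top12.png"),300,130,150,112,5,"pics/t12c.png")
```

```text
[[367.70932875 199.6575692 ]
 [366.99804513 193.90001616]]
in False t=31.12 p [ 0.653  -0.1021  0.1065] F [-0.3  -0.33  0.39] open 0.0003
[ 0.65300097 -0.10195635  0.106     ]
```

View pics/s12c.png

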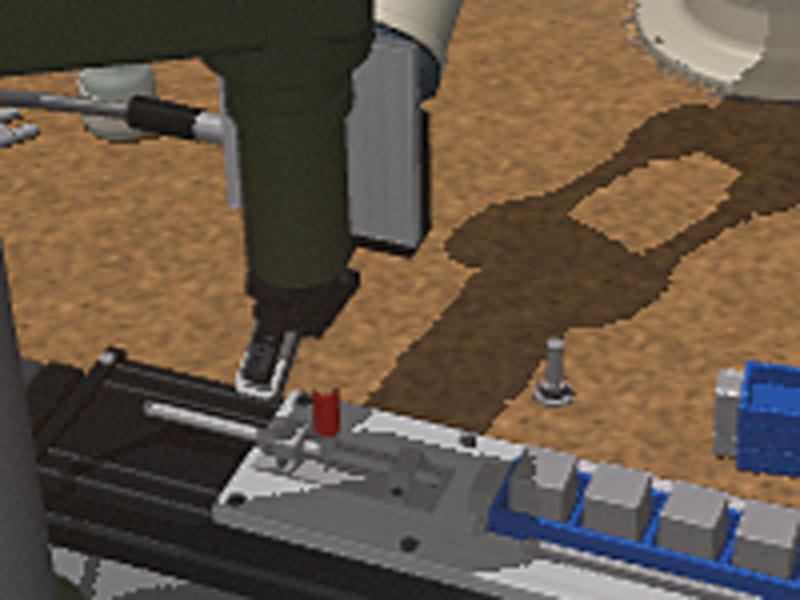

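View pics/t12c.png

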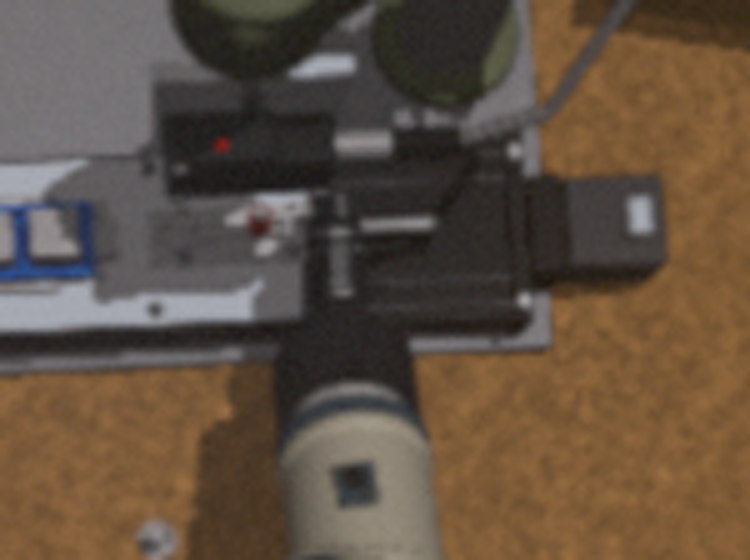

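Run:
```python
from h import *
r=arm.movel(bp(-.009),max_speed=.05,force_limit=11); st(f"push {r}"); print((np.array(arm.current_eef_pos())-KO)@EY)
for n in("scene","top"): cv2.imwrite(f"pics/{n}13.png",imaging.grab_frame(n))
crop(cv2.imread("pics/scene13.png"),190,180,200,150,4,"pics/s13c.png")
crop(cv2.imread("pics/top13.png"),300,130,150,112,5,"pics/t13c.png")
```

```text
push True t=32.17 p [ 0.6515 -0.0526  0.106 ] F [-0.35 -4.38  1.42] open 0.0000
-0.018583456777329598
```

View pics/s13c.png

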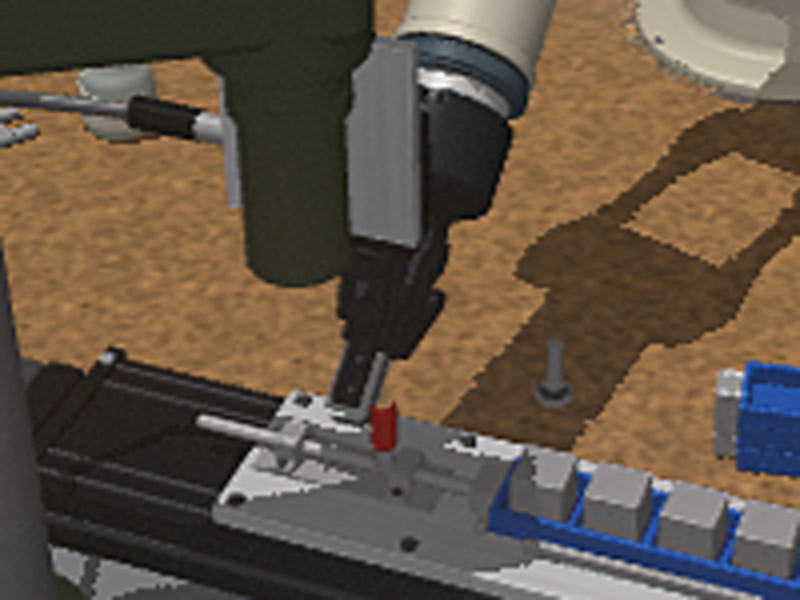

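View pics/t13c.png

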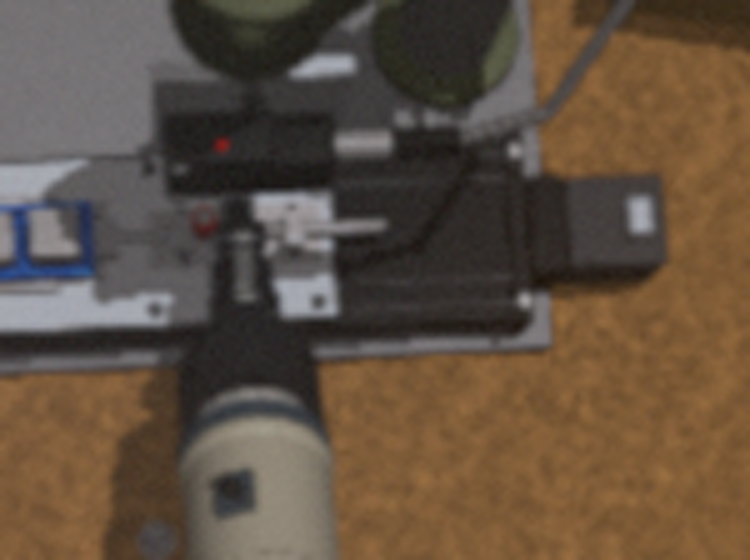

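Run:
```python
from h import *
r=arm.movel(bp(-.006),max_speed=.03,force_limit=16); st(f"push2 {r}"); print((np.array(arm.current_eef_pos())-KO)@EY)
for n in("scene","top"): cv2.imwrite(f"pics/{n}14.png",imaging.grab_frame(n))
for k in(10,13,14):
  for n,reg in(("scene",(255,265,40,40)),("top",(335,166,25,16))):
    im=cv2.imread(f"pics/{n}{k}.png");x0,y0,w,h=reg
    hsv=cv2.cvtColor(im[y0:y0+h,x0:x0+w],cv2.COLOR_BGR2HSV)
    m=(((hsv[...,0]<9)|(hsv[...,0]>170))&(hsv[...,1]>90)&(hsv[...,2]>50))
    ys,xs=np.nonzero(m)
    if len(xs): 
        c=[x0+xs.mean(),y0+ys.mean()];W=onz(n,[c],.105)[0];print(k,n,len(xs),np.round(c,1),W.round(4),"station y mm",round(float((W-KO)@EY)*1e3,1))
```

```text
push2 True t=32.52 p [ 0.6515 -0.0526  0.106 ] F [-0.75 -4.09  1.32] open 0.0001
-0.018619580107194805
10 scene 69 [271.3 282.8] [ 0.648  -0.0618  0.105 ] station y mm -27.7
10 top 5 [351. 175.] [ 0.6399 -0.0644  0.105 ] station y mm -30.0
13 scene 71 [285.3 286.4] [ 0.6477 -0.031   0.105 ] station y mm 3.1
13 top 9 [340.8 175.2] [ 0.6397 -0.0353  0.105 ] station y mm -1.0
14 scene 71 [285.3 286.4] [ 0.6477 -0.031   0.105 ] station y mm 3.1
14 top 11 [341.1 175.2] [ 0.6398 -0.0362  0.105 ] station y mm -1.9
```

Run:
```python
from h import *
arm.movel(bp(-.030),max_speed=.06); st("off")
for b in(.1,.09,.08,.07,.06):
    try: arm.movel(bp(-.03,back=b),max_speed=.1); st(f"out{b}"); break
    except arm.Unreachable: pass
arm.movep([.42,-.05,.22],down(0)); st("away")
for n in("scene","top"): cv2.imwrite(f"pics/{n}15.png",imaging.grab_frame(n))
crop(cv2.imread("pics/scene15.png"),230,240,230,110,3.4,"pics/s15c.png")
from m import trays
trays(cv2.imread("pics/top15.png"),[("stack",(266,242),.047),("slide",(291,178),.084)])
```

```text
off t=32.96 p [ 0.6516 -0.0637  0.1055] F [ 0.01 -0.27  0.3 ] open -0.0000
out0.1 t=34.11 p [ 0.57   -0.0664  0.1628] F [-0.32 -0.5  -0.05] open -0.0000
away t=35.12 p [ 0.4203 -0.0498  0.2188] F [ 0.77 -0.06 -0.31] open -0.0000
stack ctr [458.5 187.7] size [ 43.9 158.7] yaw 11.23
slide ctr [637.2 109.4] size [ 42.3 157.8] yaw 1.66
```

View pics/s15c.png

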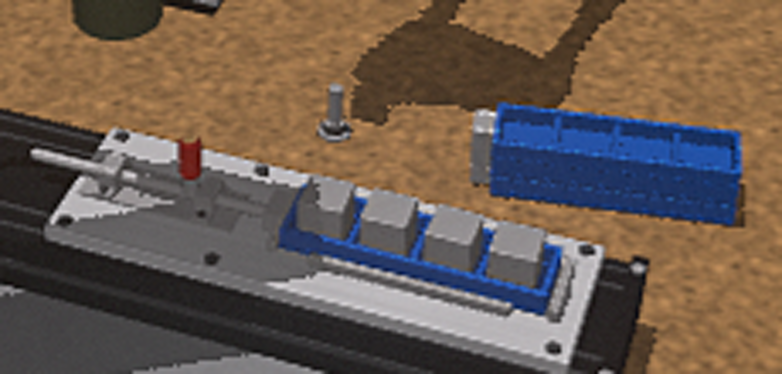

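View pics/top15.png

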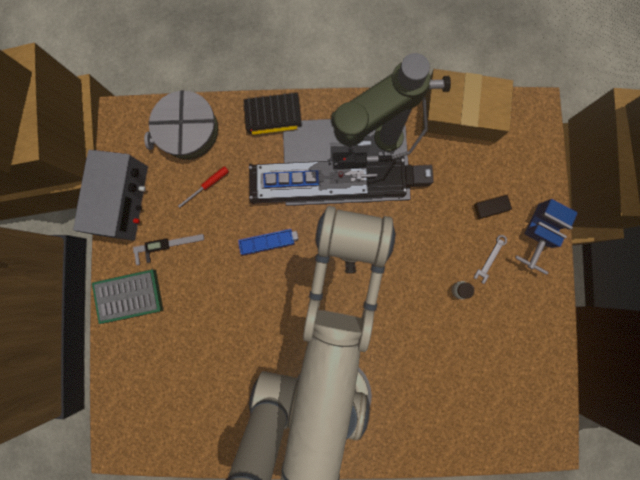

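All four blocks sit upright in the slide tray, the stack is square, the bolt knob has advanced to about (190,160) in the crop, and the bystanders haven't moved. I'm handing in.

Run:
```python
from h import *
arm.hold(.3); st(); arm.hand_in(); print("done")
```

```text
t=35.52 p [ 0.4198 -0.05    0.2199] F [0.27 0.32 0.04] open -0.0002
the job is handed in; nothing more can be done
done
```

The job is handed in at 35.5 s, and my last checks found nothing wrong, though no verdict was reported. I moved the last block into the slide tray's empty pocket, put the emptied tray on the stack, and pushed the bolt home with closed, tilted fingers from under the laser head.

**Last checks**
- **Block:** it touched the pocket floor at the expected height (TCP 0.0896 m), and all four blocks look upright in the final pictures.
- **Stack:** the emptied tray met the stack at TCP 0.0338 m, where 0.0339 m was expected. Measured from above, its yaw is 11.2° against 11.25° for the stack before, and its centre is within about 1 mm.
- **Bolt:** it hit a firm stop, and a second, harder push did not move it. The fingers stopped 18.6 mm short of the knob's home position, where 18 mm was expected.
- **Slide tray:** its measured position changed by no more than 0.2 mm from the start.
- **Bystanders and laser head:** the bystanders look unmoved in the final top picture. The arm kept clear of the laser head by my geometry, and I saw no sign of a touch.

**What disagreed**
- **Finger length:** `arm.finger_overhang` reads 22 mm. Touching the bench and the camera pictures both put the closed fingertips at about the TCP, so I used that.
- **Camera views:** the two cameras differed by 1–5 mm, mostly in y. For the knob at home they gave +3.1 and -1.9 mm. I judged the bolt home from the stop.
- **Bolt start:** it seemed to start about 10 mm in from fully withdrawn, since the knob was near -29 mm rather than -40 mm.

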